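Set the stop collar of a microscope post to the height gauge

ROBOT

A 7-joint arm with a two-finger parallel gripper is mounted at the origin on the work surface. World frame = base frame: x ahead of the robot, y to its left, z up, the work surface at z = 0. Lengths are in m, angles in rad, forces in N, time in s.
With the tool pointing down it reaches from about 0.4 to 0.875 m from the base axis. Payload 6.5 kg.
Tool frame: the origin (TCP) lies between the finger pads; the fingertips stand 25 mm ahead of it and the grasp point (between the pads) lies 6 mm ahead of it; y points along the fingers, z is the direction in which the jaws open and shut, and the axes are right-handed (so a half turn about y gives the same grasp; the last joint's range is limited). The gripper opens to 85 mm and grips with 20 to 120 N. Pads are 22 mm wide; open, the fingers measure 114 mm over their backs; the gripper's body (76 mm by 85 mm) begins 54 mm behind the grasp point. The pads swing forward as they close: fully open they stand 13 mm farther back than shut.
Start: joints at [-0.066, 0.536, -0.004, 1.538, 0.003, 1.067, -0.071], TCP at [0.65, 0, 0.256] pointing down, gripper open.
Joint ranges: [-2.7, 2.7], [-0.37, 2.16], [-1.27, 1.26], [0.24, 2.4], [-1.31, 4.45], [0.19, 1.91], [-2.76, 2.76]. Speed limits (rad/s): [2.39, 2.39, 3.14, 3.14, 3.14, 3.14, 3.14].

INTERFACE

Orientations are given as a rotation vector (axis times angle).
In Python, from cell import manip, imaging gives the robot as it stands.
- The arm moves only by the tool apply_moves, never from a script. Its argument "deltas" is a list of rows, each a list of 7 numbers: the opening, from 0 (shut) to 1 (fully open), then the shift along the tool's x, y, z in m, then the turn, a rotation vector about the tool's x, y, z in rad. In form: [[jaw, dx, dy, dz, wx, wy, wz], ...]. A call has 1 to 12 rows; each row shifts and turns the commanded pose from where the row before left it, along the tool's axes as they then stand; what a row does not reach is not made up. A row lasts 1/10 s, in which the tool goes at most 50 mm and 8.59 degrees, less where a joint would pass 70% of its speed; a pose out of reach is approached as far as the arm can. A call with a gripper value outside its range is refused whole. The fingers move at their own pace and stop on an object; "grip_force" is the grip in N (left out, the last holds). Time passes only in rows, so rows that do not move let the fingers close. It gives the time, the measured TCP pose, the force and the opening at its end, in the units of the state.
- manip.state(): the state, without advancing time (a new reading comes with each control period).
- imaging.get_image(name): name is "scene" or "side" or "wrist"; returns a dict with "image" (480x640x3 uint8, red, green, blue), "fovy" (degrees; the focal length in pixels is half the picture's height over the tangent of half this angle, whatever the lens; pixels are square), "cx", "cy" (the principal point, pixels), "cam_to_world" (4x4, takes a point from camera to world coordinates). Camera axes: x right, y down, z forward; pixel columns grow to the right and rows downward; lengths in m; the calibration is good to about 2 mm. A picture is of the moment at which its call begins. There is no depth.
- manip.finish_job(): hands the job in, once; it reports no verdict.
The state is a dict: "time": time; "joint_pos": joint angles; "qd": joint speeds; "joint_torque": joint torques, N m; "tool_pos": TCP position; "eef_rot": TCP orientation; "contact_force": force on the tool from outside, world axes, zero at the start; "wrist_torque": the same for the moment, N m; "gripper_width": finger opening in m.
Only numpy, scipy, OpenCV 4.12 (cv2) and the standard library are available. Lean on these libraries where they do the work, as an engineer would, in place of code of your own. Each camera call takes 0.05 s, during which the arm holds its last target. There are 200 camera calls.

TASK

Before the microscope head goes back on its post, set the safety stop collar: spin the large knurled collar up the thick threaded post until its top face is level with the top edge of the height gauge's crossbar, then let go of it and leave it there. Leave the small collar on the thin post alone and do not shift the gauge's crossbar.

Things in the scene. Friction and masses are not known exactly. Their poses are not given: they have to be found in the camera images.
- collar_top (a point): Large knurled steel stop collar, a round ring 52 mm in diameter and 20 mm tall, on the thick (32 mm) upright threaded post, which stands on a fixed 130 x 110 mm aluminium plate 14 mm thick. The point is the centre of the collar's top face, on the post's axis, which is vertical. The post's flat top is 141 mm above the table and sticks out through the collar; the collar's top starts 105 to 111 mm above the table.
- collar (a joint): Turn of the large collar on its post in rad, 0 to 1.65. The post has a steep quick-set thread: turned counterclockwise seen from above the value grows and the collar RISES 22 mm per rad (about 0.55 to 1.36 rad is needed, one turn of the wrist), so a hand that holds it must rise with it. At 0 its top is 105 mm above the table. It turns with 0.12 N m of friction and stays where it is left.
- gauge_edge (a point): Height gauge: a dark 70 x 60 mm block fixed to the table with a steel column, 160 mm tall, and on it a level steel crossbar 90 mm long (along the table's y), 6 mm wide and 5 mm thick, held by friction (10 N). The point is the middle of the crossbar's top edge: its height, 123 to 135 mm above the table, is the height wanted for the large collar's top. The two posts stand to its left and right, either way round.
- small_collar_top (a point): A bystander: the small knurled collar, 32 mm in diameter and 14 mm tall, on a thin (16 mm) threaded post 125 mm tall on a plate 80 mm square. The point is the centre of its top face. Leave it alone.
There are look-alikes about, which are no part of the job. Leave any green look-alike of the part that bears gauge_edge alone. Leave any green look-alike of the part that bears collar_top alone.

How it is judged:
By the outcome, as a careful person would: the job done as asked, in the order asked, and still so for the second after the job is handed in, with the robot touching nothing.
It also fails if it takes over 35 s, if anything falls off the work surface, if the arm or the gripper's body presses on something with over 40 N, if the wrist force passes 120 N, or if a joint passes its speed limit or range.

## Working session

There is one attempt and no reset: what is moved stays moved. The work goes in short steps, Python scripts to look and compute and a tool call to move; the robot and the scene stay as the last step left them, time stands still between calls to the robot, and variables do not carry over. Pictures are saved under pics/ and viewed, about 8 in all and at most 12, crops included, and the job is handed in when it is done.

Besides the shell and the picture viewer there is one more tool, called as name(argument=value, ...), one argument or row to a line, values as JSON. apply_moves: Moves the arm, as the interface text tells. Its arguments: {"type":"object","properties":{"deltas":{"type":"array","items":{"type":"array","items":{"type":"number"}}},"grip_force":{"type":"number"}},"required":["deltas"]}

```bash
mkdir -p pics; cat > h.py <<'E'
import numpy as np, cv2
from cell import manip, imaging
def get(n,fn=None):
    d=imaging.get_image(n)
    if fn: cv2.imwrite('pics/'+fn,d['image'][:,:,::-1])
    d['f']=240/np.tan(np.radians(d['fovy'])/2); return d
def ray(d,u,v):
    T=np.array(d['cam_to_world']); r=T[:3,:3]@np.array([(u-d['cx'])/d['f'],(v-d['cy'])/d['f'],1]); return T[:3,3],r/np.linalg.norm(r)
def onz(d,u,v,z):
    o,r=ray(d,u,v); return o+r*(z-o[2])/r[2]
def proj(d,p):
    T=np.array(d['cam_to_world']); c=T[:3,:3].T@(np.array(p)-T[:3,3]); return d['cx']+d['f']*c[0]/c[2],d['cy']+d['f']*c[1]/c[2]
def tri(a,b):
    (o1,r1),(o2,r2)=a,b
    A=np.stack([r1,-r2],1); t=np.linalg.lstsq(A,o2-o1,rcond=None)[0]
    p,q=o1+t[0]*r1,o2+t[1]*r2; return (p+q)/2,np.linalg.norm(p-q)
E
python3 - <<'E'
from h import *
import pickle
D={n:get(n,n+'0.png') for n in('scene','side','wrist')}
pickle.dump(D,open('d0.pkl','wb'))
for n,d in D.items(): print(n,d['f'],d['cx'],d['cy'],np.round(d['cam_to_world'],3).tolist())
print(manip.state())
E
```

```text
scene 483.7595426938989 321.15101379468086 234.79170530446606 [[-0.266, 0.734, -0.624, 1.064], [0.964, 0.195, -0.182, 0.154], [-0.011, -0.65, -0.76, 0.911], [0.0, 0.0, 0.0, 1.0]]
side 535.3863659479406 308.7288231109922 243.6378805836381 [[0.848, -0.316, 0.426, -0.129], [-0.53, -0.469, 0.707, -0.926], [-0.024, -0.825, -0.565, 0.793], [0.0, 0.0, 0.0, 1.0]]
wrist 404.16180465388203 317.01663495649416 244.8198258746242 [[1.0, -0.001, -0.0, 0.648], [-0.001, -0.951, -0.31, 0.079], [-0.0, 0.31, -0.951, 0.372], [0.0, 0.0, 0.0, 1.0]]
{'time': 0.15, 'joint_pos': array([-0.06618764,  0.53701222, -0.00443308,  1.53865956,  0.00259938,
        1.06732492, -0.07121972]), 'qd': array([ 0.00053293, -0.00381492, -0.00154987, -0.00323355,  0.00162262,
       -0.00083201, -0.00314106]), 'joint_torque': array([ 1.61238928e-03, -5.83780539e+01,  1.04997531e+00, -2.59348226e+01,
        1.25170653e-02,  6.47799578e-03, -7.88314480e-06]), 'tool_pos': array([ 6.49528759e-01, -1.84911611e-05,  2.55596156e-01]), 'eef_rot': array([-1.21032108,  1.21015049, -1.2085934 ]), 'contact_force': array([-0.66630121,  0.39459503, -0.10556169]), 'wrist_torque': array([-0.03412871, -0.04529532,  0.02046935]), 'gripper_width': 0.08522663118452349}
```

View pics/scene0.png

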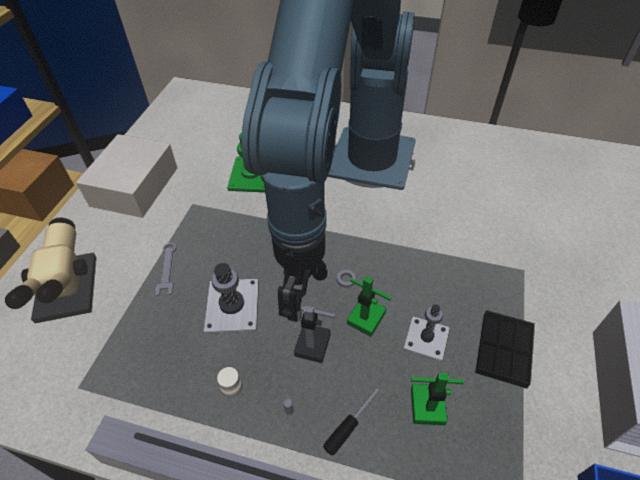

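View pics/side0.png

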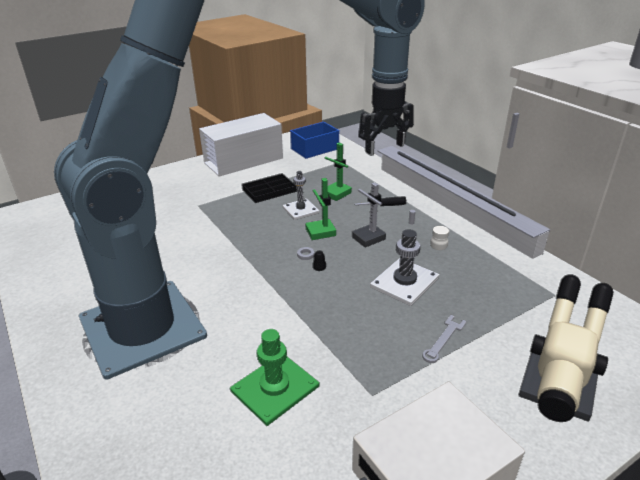

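The large collar stands on the thick post with the silver plate, at scene (225,285) and side (407,245). The gauge is the dark block at scene (312,330) and side (370,215). The small collar is at scene (432,320) and side (300,185). The green look-alikes are two gauges and a collar post near the base. I'll confirm with one enlarged crop.

```bash
python3 - <<'E'
import cv2,numpy as np
s=cv2.imread('pics/scene0.png');d=cv2.imread('pics/side0.png')
a=s[250:370,195:345]; b=d[170:305,345:445]
A=cv2.resize(a,None,fx=3,fy=3,interpolation=cv2.INTER_CUBIC); B=cv2.resize(b,None,fx=3.4,fy=3.4,interpolation=cv2.INTER_CUBIC)
o=np.zeros((470,800,3),np.uint8); o[:A.shape[0],:A.shape[1]]=A; o[:B.shape[0],455:455+B.shape[1]]=B
cv2.imwrite('pics/c1.png',o)
E
```

```text
(no output)
```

View pics/c1.png

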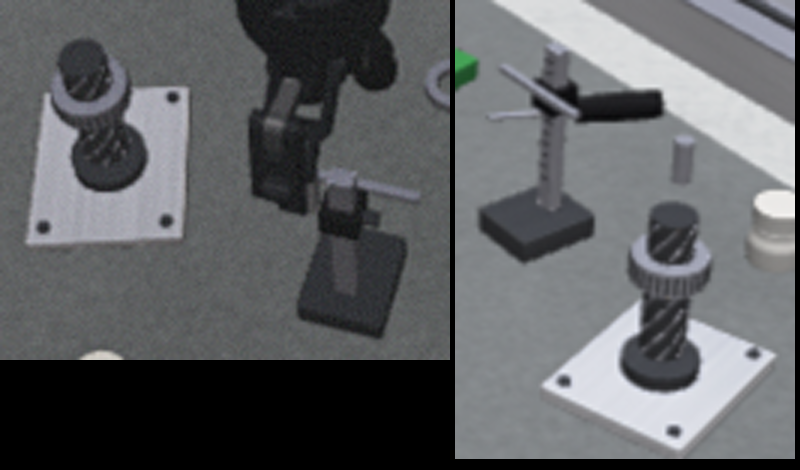

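```bash
python3 - <<'E'
from h import *
import pickle
D=pickle.load(open('d0.pkl','rb'));S,K,W=D['scene'],D['side'],D['wrist']
for n,a,b in [('posttop',(222.5,268.3),(409.4,233.8)),('collar',(225,279),(408.2,245.9)),('bar+y',(334.3,314.6),(359.1,190)),]:
    print(n,tri(ray(S,*a),ray(K,*b)))
print('post@.141',onz(S,222.5,268.3,.141),onz(K,409.4,233.8,.141))
for z in(.105,.111): print('col',z,onz(S,225,279,z),onz(K,408.2,245.9,z))
for z in (.123,.129,.135): print('bar',z,onz(S,334.3,314.6,z),onz(K,359.1,190,z),onz(K,380.9,203.8,z))
E
```

```text
posttop (array([ 0.56679088, -0.1976153 ,  0.13891134]), np.float64(0.003867489268685622))
collar (array([ 0.56839527, -0.19684053,  0.10524037]), np.float64(0.0025797853658058234))
bar+y (array([0.60626565, 0.04175385, 0.12859515]), np.float64(0.004623830986934231))
post@.141 [ 0.5667181  -0.19533425  0.141     ] [ 0.56565536 -0.20157141  0.141     ]
col 0.105 [ 0.56730464 -0.19605094  0.105     ] [ 0.56938148 -0.19766341  0.105     ]
col 0.111 [ 0.57100691 -0.19344125  0.111     ] [ 0.56328747 -0.20401412  0.111     ]
bar 0.123 [0.60106727 0.04247875 0.123     ] [0.61324944 0.04730434 0.123     ] [ 0.6155278  -0.03986056  0.123     ]
bar 0.129 [0.60459696 0.04333107 0.129     ] [0.60659874 0.03858874 0.129     ] [ 0.60885669 -0.0477954   0.129     ]
bar 0.135 [0.60812665 0.04418338 0.135     ] [0.59994805 0.02987314 0.135     ] [ 0.60218559 -0.05573024  0.135     ]
```

View pics/wrist0.png

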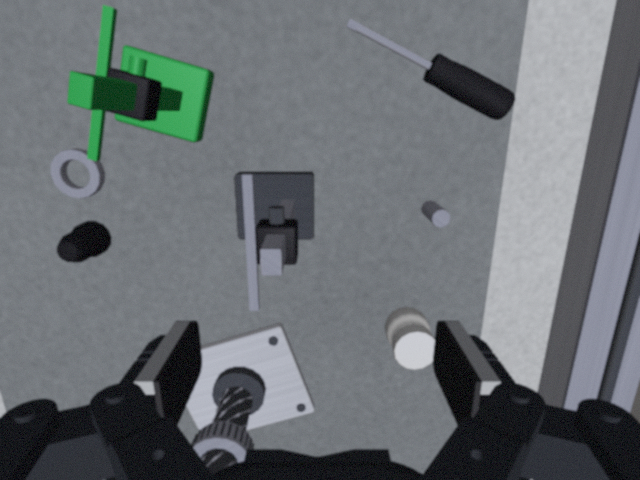

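The views agree with each other:
- **Large collar:** near (0.567, -0.197), top about 0.105 m.
- **Bar:** about 0.129 m high at x≈0.606.

I'll turn the tool -90° in yaw so the wrist camera takes in both posts side by side, then take two wrist views. The known post top at 0.141 m is the height reference.

apply_moves(
  deltas=[
    [1, 0, 0, 0, 0, 0.14, 0],
    [1, 0, 0, 0, 0, 0.14, 0],
    [1, 0, 0, 0, 0, 0.14, 0],
    [1, 0, 0, 0, 0, 0.14, 0],
    [1, 0, 0, 0, 0, 0.14, 0],
    [1, 0, 0, 0, 0, 0.14, 0],
    [1, 0, 0, 0, 0, 0.14, 0],
    [1, 0, 0, 0, 0, 0.14, 0],
    [1, 0, 0, 0, 0, 0.14, 0],
    [1, 0, 0, 0, 0, 0.14, 0],
    [1, 0, 0, 0, 0, 0.14, 0],
    [1, 0, 0, 0, 0, 0.03, 0],
  ],
  grip_force=50,
)

```text
time: 1.35
tool_pos: [0.6498, 0.0002, 0.2559]
eef_rot: [-0.001, -2.22, 2.221]
contact_force: [-0.1, 0.6, 0.1]
gripper_width: 0.0854
```

apply_moves(
  deltas=[
    [1, 0.01, 0, 0.025, 0, 0, 0],
    [1, 0.01, 0, 0.025, 0, 0, 0],
    [1, 0.01, 0, 0.025, 0, 0, 0],
    [1, 0.01, 0, 0.025, 0, 0, 0],
    [1, 0, 0, 0, 0, 0, 0],
    [1, 0, 0, 0, 0, 0, 0],
    [1, 0, 0, 0, 0, 0, 0],
  ],
)

```text
time: 2.05
tool_pos: [0.6104, -0.0987, 0.2562]
eef_rot: [-0.004, 2.221, -2.219]
contact_force: [-0.1, 0.2, 0.3]
gripper_width: 0.0856
```

```bash
python3 - <<'E'
from h import *
import pickle
d=get('wrist','wB.png'); pickle.dump(d,open('wB.pkl','wb'))
E
```

apply_moves(
  deltas=[
    [1, 0.025, 0, 0, 0, 0, 0],
    [1, 0.025, 0, 0, 0, 0, 0],
    [1, 0.025, 0, 0, 0, 0, 0],
    [1, 0.025, 0, 0, 0, 0, 0],
    [1, 0.02, 0, 0, 0, 0, 0],
    [1, 0.01, 0, 0, 0, 0, 0],
    [1, 0, 0, 0, 0, 0, 0],
    [1, 0, 0, 0, 0, 0, 0],
    [1, 0, 0, 0, 0, 0, 0],
  ],
)

```text
time: 3.0
tool_pos: [0.4812, -0.0999, 0.2564]
eef_rot: [-0.001, 2.22, -2.221]
contact_force: [-0.6, -1.1, -0.2]
gripper_width: 0.0855
```

```bash
python3 - <<'E'
from h import *
import pickle
d=get('wrist','wA.png'); pickle.dump(d,open('wA.pkl','wb'))
a=cv2.imread('pics/wA.png');b=cv2.imread('pics/wB.png')
cv2.imwrite('pics/wAB.png',np.vstack([a[:300],b[90:390]]))
print(np.round(d['cam_to_world'],4).tolist())
E
```

```text
[[0.0008, -0.9514, -0.308, 0.5595], [-1.0, -0.0007, -0.0004, -0.1006], [0.0001, 0.308, -0.9514, 0.3734], [0.0, 0.0, 0.0, 1.0]]
```

View pics/wAB.png

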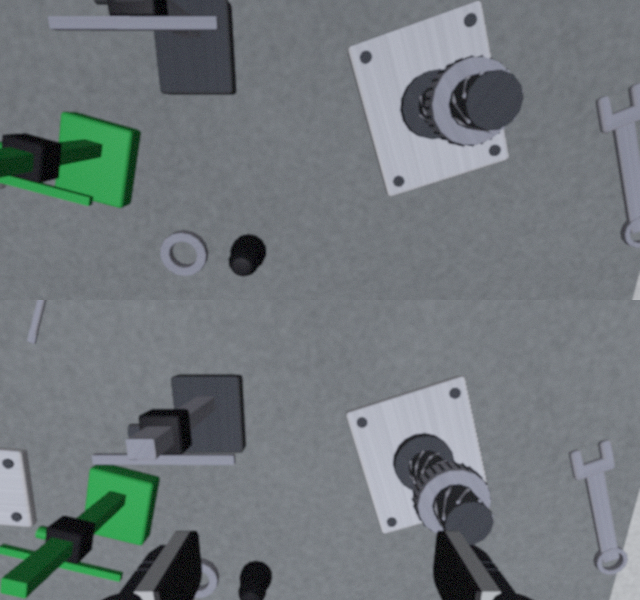

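```bash
python3 - <<'E'
import cv2,numpy as np
a=cv2.imread('pics/wA.png');b=cv2.imread('pics/wB.png')
A=cv2.resize(a[50:150,420:530],None,fx=3.5,fy=3.5,interpolation=cv2.INTER_CUBIC)
B=cv2.resize(b[245:345,400:510],None,fx=3.5,fy=3.5,interpolation=cv2.INTER_CUBIC)
cv2.imwrite('pics/c2.png',np.hstack([A,B]))
ga=a.mean(2);gb=b.mean(2)
for n,g,cols,r in(('A',ga,(60,90),(8,40)),('A',ga,(120,150),(8,40)),('B',gb,(98,122),(235,265))):
    print(n,r[0],np.round(g[r[0]:r[1],cols[0]:cols[1]].mean(1)).astype(int).tolist())
print('A ends L',np.round(ga[19:25,40:58].mean(0)).astype(int).tolist(),'R(208..)',np.round(ga[19:25,208:226].mean(0)).astype(int).tolist())
print('B ends L(84)',np.round(gb[247:251,84:102].mean(0)).astype(int).tolist(),'R(226)',np.round(gb[249:253,226:244].mean(0)).astype(int).tolist())
E
```

```text
A 8 [119, 119, 118, 118, 118, 118, 118, 124, 135, 142, 143, 143, 142, 142, 143, 144, 144, 144, 143, 138, 121, 98, 98, 110, 117, 119, 119, 120, 121, 120, 121, 120]
A 8 [53, 53, 53, 52, 50, 42, 40, 68, 109, 134, 143, 143, 143, 143, 143, 144, 145, 145, 144, 141, 129, 105, 96, 108, 117, 118, 118, 118, 118, 117, 118, 118]
B 235 [123, 125, 125, 126, 127, 126, 125, 116, 101, 101, 124, 144, 149, 151, 151, 152, 152, 152, 145, 122, 86, 58, 46, 43, 48, 54, 60, 68, 77, 86]
A ends L [119, 118, 118, 117, 118, 117, 117, 120, 128, 138, 141, 142, 143, 143, 144, 142, 144, 142] R(208..) [142, 143, 143, 143, 143, 143, 142, 135, 113, 80, 66, 67, 68, 67, 69, 68, 68, 67]
B ends L(84) [123, 122, 124, 124, 123, 124, 125, 130, 142, 148, 152, 152, 151, 151, 151, 150, 150, 149] R(226) [152, 152, 151, 153, 153, 151, 147, 132, 110, 108, 122, 128, 131, 130, 129, 129, 125, 125]
```

View pics/c2.png

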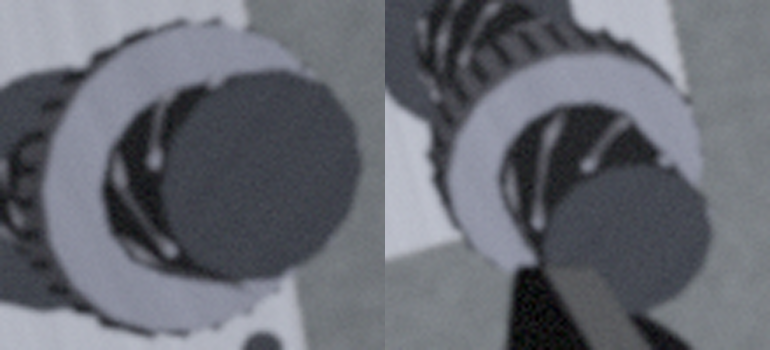

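```bash
python3 - <<'E'
from h import *
import pickle
A=pickle.load(open('wA.pkl','rb'));B=pickle.load(open('wB.pkl','rb'))
for n,a,b in [('post',(494.2,99.4),(468.9,312.6)),('collar',(473.5,100.5),(454.4,291.5)),('bar mid',(132.2,21.8),(162.3,250.3)),('barL',(48.25,21.6),(91.6,249.8)),('barR',(216.2,22.),(233.1,251))]:
    p,e=tri(ray(A,*a),ray(B,*b)); print(n,np.round(p,4),round(e,4))
for z in(.125,.127,.129,.131,.133):
  print(z,[round(np.linalg.norm(onz(D,*a,z)-onz(D,*b,z)),4) for D,a,b in((A,(48.25,21.6),(216.2,22)),(B,(91.6,249.8),(233.1,251)))],
   [round(onz(D,u,v1,z)[0]-onz(D,u,v2,z)[0],4) for D,u,v1,v2 in((A,130,15.6,28),(B,110,245.1,254.65))])
E
```

```text
post [ 0.5671 -0.1974  0.1389] 0.0001
collar [ 0.5675 -0.1979  0.1072] 0.0003
bar mid [ 0.6063 -0.0017  0.131 ] 0.0003
barL [0.6064 0.0433 0.1308] 0.0001
barR [ 0.6061 -0.0466  0.1316] 0.0004
0.125 [np.float64(0.092), np.float64(0.0917)] [np.float64(0.0061), np.float64(0.0065)]
0.127 [np.float64(0.0913), np.float64(0.091)] [np.float64(0.006), np.float64(0.0065)]
0.129 [np.float64(0.0905), np.float64(0.0902)] [np.float64(0.006), np.float64(0.0064)]
0.131 [np.float64(0.0898), np.float64(0.0895)] [np.float64(0.0059), np.float64(0.0064)]
0.133 [np.float64(0.089), np.float64(0.0887)] [np.float64(0.0059), np.float64(0.0063)]
```

Measured with two wrist views: post top 0.139 (known 0.141), collar top 0.107, bar 0.131. The bar-to-collar gap is about 24 mm, so about 1.08 rad of turn. All are within the stated ranges. Next I go over the collar and down to grip its middle.

apply_moves(
  deltas=[
    [1, -0.02, 0, 0.024, 0, 0, 0],
    [1, -0.02, 0, 0.024, 0, 0, 0],
    [1, -0.02, 0, 0.024, 0, 0, 0],
    [1, -0.02, 0, 0.024, 0, 0, 0],
    [1, -0.006, 0.02, 0.0016, 0, 0, 0],
    [1, 0, 0.02, 0, 0, 0, 0],
    [1, 0, 0, 0, 0, 0, 0],
    [1, 0, 0, 0, 0, 0, 0],
  ],
)

```text
time: 3.85
tool_pos: [0.5663, -0.1976, 0.2163]
eef_rot: [-0.002, 2.221, -2.221]
contact_force: [-0.0, -0.5, 0.8]
gripper_width: 0.0853
```

apply_moves(
  deltas=[
    [1, 0, 0.02, 0, 0, 0, 0],
    [1, 0, 0.02, 0, 0, 0, 0],
    [1, 0, 0.02, 0, 0, 0, 0],
    [1, 0, 0.02, 0, 0, 0, 0],
    [1, 0, 0.015, 0, 0, 0, 0],
    [1, 0, 0.01, 0, 0, 0, 0],
    [1, 0, 0.006, 0, 0, 0, 0],
    [1, 0, 0, 0, 0, 0, 0],
    [1, 0, 0, 0, 0, 0, 0],
    [1, 0, 0, 0, 0, 0, 0],
  ],
)

```text
time: 4.85
tool_pos: [0.5667, -0.1979, 0.1061]
eef_rot: [0.001, 2.22, -2.221]
contact_force: [0.7, 0.4, 1.3]
gripper_width: 0.0857
```

```bash
python3 - <<'E'
from h import *
d=get('side','s1.png'); w=get('wrist','w1.png')
s=cv2.imread('pics/s1.png')[160:310,330:490]; s=cv2.resize(s,None,fx=2.5,fy=2.5,interpolation=cv2.INTER_CUBIC)
w=cv2.imread('pics/w1.png'); w=cv2.resize(w,(500,375))[:, 100:]
cv2.imwrite('pics/c3.png',np.hstack([s,w]))
print(manip.state()['tool_pos'],manip.state()['joint_pos'])
E
```

```text
[ 0.56653658 -0.19780569  0.10591811] [ 0.02025267  0.66996761  0.33323634  1.79010605 -0.30889483  0.73183993
 -1.05191739]
```

View pics/c3.png

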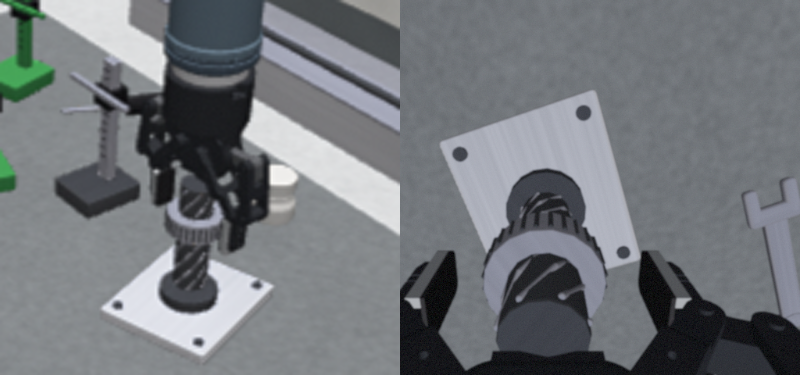

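The collar sits centred between the open pads (crop x≈545 between 440 and 655), with the fingers clear of plate and gauge. I'll close now.

apply_moves(
  deltas=[
    [0, 0, 0, 0, 0, 0, 0],
    [0, 0, 0, 0, 0, 0, 0],
    [0, 0, 0, 0, 0, 0, 0],
    [0, 0, 0, 0, 0, 0, 0],
    [0, 0, 0, 0, 0, 0, 0],
    [0, 0, 0, 0, 0, 0, 0],
    [0, 0, 0, 0, 0, 0, 0],
    [0, 0, 0, 0, 0, 0, 0],
  ],
  grip_force=50,
)

```text
time: 5.75
tool_pos: [0.5664, -0.1966, 0.1058]
eef_rot: [-0.001, 2.223, -2.219]
contact_force: [-0.9, 3.7, 5.9]
gripper_width: 0.0506
```

apply_moves(
  deltas=[
    [0, 0, -0.0011, 0, 0, -0.05, 0],
    [0, 0, -0.0022, 0, 0, -0.1, 0],
    [0, 0, -0.0022, 0, 0, -0.1, 0],
    [0, 0, 0, 0, 0, 0, 0],
  ],
)

```text
time: 6.15
tool_pos: [0.5664, -0.1969, 0.1115]
eef_rot: [-0.264, 2.088, -2.085]
contact_force: [-1.4, 3.7, 5.4]
gripper_width: 0.0504
```

apply_moves(
  deltas=[
    [0, 0, -0.0022, 0, 0, -0.1, 0],
    [0, 0, -0.0022, 0, 0, -0.1, 0],
    [0, 0, -0.0022, 0, 0, -0.1, 0],
    [0, 0, -0.0022, 0, 0, -0.1, 0],
    [0, 0, -0.0022, 0, 0, -0.1, 0],
    [0, 0, -0.0022, 0, 0, -0.1, 0],
    [0, 0, -0.0022, 0, 0, -0.1, 0],
    [0, 0, -0.0022, 0, 0, -0.1, 0],
    [0, 0, 0, 0, 0, 0, 0],
    [0, 0, 0, 0, 0, 0, 0],
    [0, 0, 0, 0, 0, 0, 0],
  ],
)

```text
time: 7.25
tool_pos: [0.567, -0.1976, 0.1289]
eef_rot: [-0.913, 1.583, -1.584]
contact_force: [0.7, 1.3, 6.8]
gripper_width: 0.0501
```

Measured turn is about 1.05 rad with about 23 mm of rise. I'll release, back straight up, and turn the wrist back for a re-measure.

apply_moves(
  deltas=[
    [1, 0, 0, 0, 0, 0, 0],
    [1, 0, 0, 0, 0, 0, 0],
    [1, 0, 0, 0, 0, 0, 0],
    [1, 0, 0, 0, 0, 0, 0],
    [1, 0, 0, 0, 0, 0, 0],
    [1, 0, 0, 0, 0, 0, 0],
    [1, 0, -0.01, 0, 0, 0, 0],
    [1, 0, -0.02, 0, 0, 0, 0],
    [1, 0, -0.02, 0, 0, 0, 0],
    [1, 0, -0.02, 0, 0, 0.05, 0],
    [1, 0, -0.02, 0, 0, 0.1, 0],
    [1, 0, -0.02, 0, 0, 0.1, 0],
  ],
)

```text
time: 8.45
tool_pos: [0.5662, -0.1977, 0.2401]
eef_rot: [-0.737, 1.752, -1.753]
contact_force: [0.7, 0.2, -0.1]
gripper_width: 0.0856
```

apply_moves(
  deltas=[
    [1, 0, -0.017, 0, 0, 0.1, 0],
    [1, 0, 0, 0, 0, 0.1, 0],
    [1, 0, 0, 0, 0, 0.1, 0],
    [1, 0, 0, 0, 0, 0.1, 0],
    [1, 0, 0, 0, 0, 0.1, 0],
    [1, 0, 0, 0, 0, 0.1, 0],
    [1, 0, 0, 0, 0, 0.1, 0],
    [1, 0, 0, 0, 0, 0.1, 0],
    [1, 0, 0, 0, 0, 0, 0],
  ],
)

```text
time: 9.35
tool_pos: [0.5663, -0.1975, 0.2561]
eef_rot: [0.001, 2.221, -2.221]
contact_force: [-0.2, 0.7, -0.2]
gripper_width: 0.0855
```

apply_moves(
  deltas=[
    [1, -0.02, 0, 0, 0, 0, 0],
    [1, -0.02, 0, 0, 0, 0, 0],
    [1, 0, 0, 0, 0, 0, 0],
    [1, 0, 0, 0, 0, 0, 0],
    [1, 0, 0, 0, 0, 0, 0],
  ],
)

```text
time: 9.85
tool_pos: [0.6052, -0.198, 0.2555]
eef_rot: [-0.002, 2.221, -2.221]
contact_force: [0.2, 0.6, 0.5]
gripper_width: 0.0855
```

```bash
cat > sv.py <<'E'
from h import *
import pickle,sys
n=sys.argv[1]; pickle.dump(get('wrist',n+'.png'),open(n+'.pkl','wb')); print(manip.state()['tool_pos'],manip.state()['time'])
E
python3 sv.py cB
```

```text
[ 0.60531056 -0.19798573  0.25554235] 9.9
```

apply_moves(
  deltas=[
    [1, 0.025, 0, 0, 0, 0, 0],
    [1, 0.025, 0, 0, 0, 0, 0],
    [1, 0.025, 0, 0, 0, 0, 0],
    [1, 0.025, 0, 0, 0, 0, 0],
    [1, 0.02, 0, 0, 0, 0, 0],
    [1, 0.01, 0, 0, 0, 0, 0],
    [1, 0, 0, 0, 0, 0, 0],
    [1, 0, 0, 0, 0, 0, 0],
    [1, 0, 0, 0, 0, 0, 0],
  ],
)

```text
time: 10.8
tool_pos: [0.4772, -0.1976, 0.2555]
eef_rot: [-0.001, 2.22, -2.22]
contact_force: [0.0, -0.7, 0.1]
gripper_width: 0.0857
```

```bash
python3 sv.py cA
```

```text
[ 0.47711293 -0.19758226  0.255394  ] 10.85
```

apply_moves(
  deltas=[
    [1, -0.005, 0, -0.025, 0, 0, 0],
    [1, -0.005, 0, -0.025, 0, 0, 0],
    [1, -0.005, 0, -0.025, 0, 0, 0],
    [1, -0.005, 0, -0.025, 0, 0, 0],
    [1, -0.005, 0, -0.025, 0, 0, 0],
    [1, -0.005, 0, -0.025, 0, 0, 0],
    [1, -0.005, 0, -0.025, 0, 0, 0],
    [1, 0, 0, -0.02, 0, 0, 0],
    [1, 0, 0, 0, 0, 0, 0],
    [1, 0, 0, 0, 0, 0, 0],
    [1, 0, 0, 0, 0, 0, 0],
  ],
)

```text
time: 11.95
tool_pos: [0.5111, -0.0041, 0.2553]
eef_rot: [-0.001, -2.22, 2.222]
contact_force: [-0.2, 0.3, -0.3]
gripper_width: 0.0852
```

```bash
python3 sv.py bA
```

```text
[ 0.51105591 -0.00411086  0.25537822] 12.0
```

apply_moves(
  deltas=[
    [1, -0.025, 0, 0, 0, 0, 0],
    [1, -0.025, 0, 0, 0, 0, 0],
    [1, -0.025, 0, 0, 0, 0, 0],
    [1, -0.025, 0, 0, 0, 0, 0],
    [1, -0.02, 0, 0, 0, 0, 0],
    [1, -0.01, 0, 0, 0, 0, 0],
    [1, 0, 0, 0, 0, 0, 0],
    [1, 0, 0, 0, 0, 0, 0],
    [1, 0, 0, 0, 0, 0, 0],
  ],
)

```text
time: 12.9
tool_pos: [0.6401, -0.0029, 0.2554]
eef_rot: [0.001, -2.221, 2.221]
contact_force: [0.2, -1.2, -0.5]
gripper_width: 0.0854
```

```bash
python3 sv.py bB; python3 - <<'E'
import cv2,numpy as np
r=[cv2.imread(f'pics/{n}.png') for n in('cA','cB','bA','bB')]
o=np.vstack([np.hstack(r[:2]),np.hstack(r[2:])]); cv2.imwrite('pics/c4.png',cv2.resize(o,(800,600),interpolation=cv2.INTER_AREA))
E
```

```text
[ 0.64020228 -0.00274612  0.25555331] 12.95
```

View pics/c4.png

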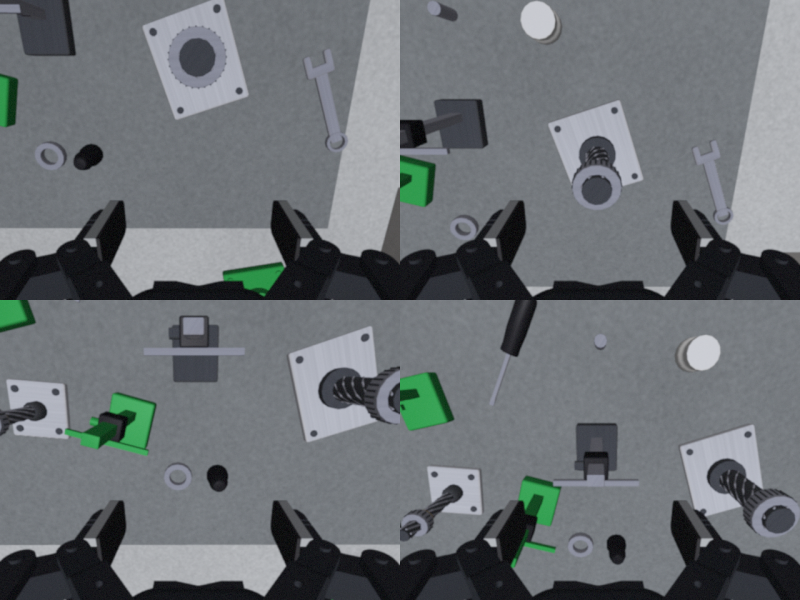

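The bar and collar now sit at similar image spots in all four views: collar at cA (315,91) and cB (315,299), bar at bA (310,82) and bB (313,292). I'll enlarge the collar views and take bar edge profiles.

```bash
python3 - <<'E'
import cv2,numpy as np
a=cv2.imread('pics/cA.png')[35:150,258:373];b=cv2.imread('pics/cB.png')[240:355,258:373]
f=lambda i:cv2.resize(i,None,fx=3.478,fy=3.478,interpolation=cv2.INTER_CUBIC)
cv2.imwrite('pics/c5.png',np.hstack([f(a),f(b)])[:, :800])
def prof(n,r,c):
    g=cv2.imread(f'pics/{n}.png').mean(2)[r[0]:r[1],c[0]:c[1]]
    print(n,r,c,np.round(g.mean(1)).astype(int).tolist())
prof('bA',(66,98),(238,258));prof('bA',(66,98),(360,380))
prof('bB',(276,306),(258,276));prof('bB',(276,306),(350,370))
E
```

```text
bA (66, 98) (238, 258) [122, 122, 122, 122, 122, 121, 122, 121, 120, 124, 132, 141, 145, 146, 146, 146, 146, 147, 148, 147, 146, 141, 125, 117, 119, 121, 120, 120, 120, 119, 120, 118]
bA (66, 98) (360, 380) [121, 122, 121, 121, 121, 121, 120, 120, 121, 125, 135, 144, 146, 146, 145, 146, 147, 148, 148, 148, 148, 141, 126, 118, 118, 120, 120, 120, 121, 121, 121, 122]
bB (276, 306) (258, 276) [122, 122, 121, 122, 122, 123, 124, 123, 123, 117, 103, 90, 98, 123, 141, 148, 148, 149, 150, 150, 147, 140, 129, 123, 122, 121, 121, 122, 121, 122]
bB (276, 306) (350, 370) [124, 125, 124, 126, 125, 126, 125, 125, 124, 120, 105, 90, 98, 124, 142, 147, 148, 149, 150, 150, 149, 143, 133, 128, 124, 124, 124, 123, 123, 124]
```

View pics/c5.png

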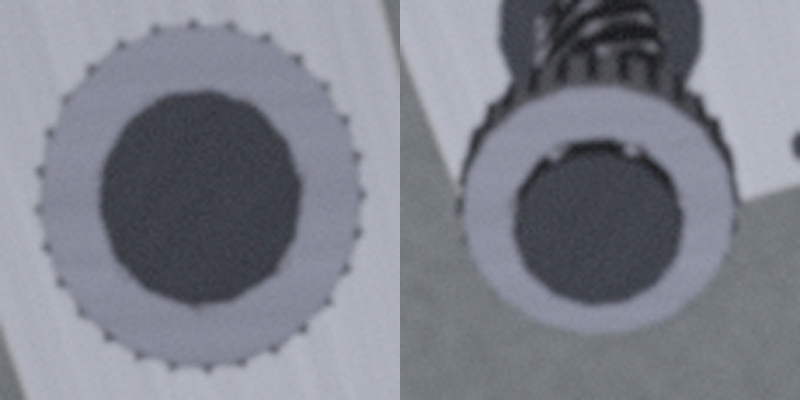

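```bash
cat > m.py <<'E'
from h import *
import pickle
L=lambda n:pickle.load(open(n+'.pkl','rb'))
def pair(n,A,B,ua,ub,ra,rb):
    P=[tri(ray(A,ua,x),ray(B,ub,y))[0] for x,y in zip(ra,rb)]
    print(n,np.round((P[0]+P[1])/2,4),'size',round(P[0][0]-P[1][0],4),'z each',np.round([p[2] for p in P],4))
E
python3 - <<'E'
from m import *
cA,cB,bA,bB=map(L,('cA','cB','bA','bB'))
pair('post',cA,cB,315.4,315.1,(60.5,121.8),(282.8,326.8))
pair('collar',cA,cB,315.4,315.1,(41.5,140.2),(264.1,335.4))
pair('barL',bA,bB,248,267,(76.2,87.7),(288.85,297.4))
pair('barR',bA,bB,370,360,(75.9,87.7),(288.8,297.6))
for D,n in((cA,'cA'),(bA,'bA')): print(n,np.round(np.array(D['cam_to_world'])[:3],4).tolist())
# width-based height of the collar: 52mm dia
for z in(.126,.128,.130,.132): print(z,[round(onz(D,u,a,z)[0]-onz(D,u,b,z)[0],4) for D,u,a,b in((cA,315.4,41.5,140.2),(cB,315,264.1,335.4))])
E
```

```text
post [ 0.5669 -0.1975  0.1383] size 0.0311 z each [0.1383 0.1383]
collar [ 0.5668 -0.1975  0.1318] size 0.0515 z each [0.1319 0.1317]
barL [0.6063 0.0312 0.1304] size 0.006 z each [0.1302 0.1306]
barR [ 0.6062 -0.0332  0.1301] size 0.0061 z each [0.1299 0.1303]
cA [[0.0008, -0.9514, -0.308, 0.5554], [-1.0, -0.0007, -0.0003, -0.1983], [0.0001, 0.308, -0.9514, 0.3725]]
bA [[-0.0017, -0.9511, -0.3088, 0.5894], [-1.0, 0.0018, 0.0, -0.005], [0.0005, 0.3088, -0.9511, 0.3722]]
0.126 [np.float64(0.0528), np.float64(0.0527)]
0.128 [np.float64(0.0523), np.float64(0.0522)]
0.13 [np.float64(0.0519), np.float64(0.0518)]
0.132 [np.float64(0.0515), np.float64(0.0514)]
```

The centred pairs put the collar at 0.1318 and the bar at 0.1303, so the collar is about 1.5 mm high. The earlier pair suggested it was about 0.7 mm low. To settle it I'll take an oblique view with the tool tilted inward. It shows bar and collar along with the known post top (141 mm) and column top (160 mm) as local references.

apply_moves(
  deltas=[
    [1, -0.015, 0, 0.025, 0, 0, 0],
    [1, -0.015, 0, 0.025, 0, 0, 0],
    [1, -0.015, 0, 0.025, 0, 0, 0],
    [1, -0.005, 0, 0.025, 0, 0, 0],
    [1, 0, 0, 0, 0, 0, -0.1],
    [1, 0, 0, 0, 0, 0, -0.1],
    [1, 0, 0, 0, 0, 0, -0.1],
    [1, 0, 0, 0, 0, 0, -0.1],
    [1, 0, 0, 0, 0, 0, -0.1],
    [1, 0, 0, 0, 0, 0, -0.1],
    [1, 0, 0, 0, 0, 0, 0],
    [1, 0, 0, 0, 0, 0, 0],
  ],
)

```text
time: 14.15
tool_pos: [0.6827, -0.1019, 0.2508]
eef_rot: [0.575, -1.884, 1.887]
contact_force: [0.2, -0.3, 0.4]
gripper_width: 0.0853
```

```bash
python3 sv.py ob; python3 - <<'E'
from m import *
from h import manip
D=L('ob'); print(np.round(np.array(D['cam_to_world']),4).tolist(), np.round(manip.state()['joint_pos'],2))
P={k:proj(D,p) for k,p in dict(post=(.567,-.1975,.141),col=(.567,-.1975,.131),bar=(.6063,-.001,.131),gtop=(.625,0,.16)).items()}
print({k:np.round(v,1).tolist() for k,v in P.items()})
im=cv2.imread('pics/ob.png')
def crop(u,v,w=65,h=50):
    u,v=int(u),int(v); c=im[max(v-h,0):v+h,max(u-w,0):u+w]; print('origin',max(u-w,0),max(v-h,0),c.shape); return cv2.resize(c,(c.shape[1]*3,c.shape[0]*3),interpolation=cv2.INTER_CUBIC)
a,b=crop(*P['col']),crop(*P['bar'])
o=np.zeros((600,800,3),np.uint8); o[:a.shape[0],:a.shape[1]]=a; o[:b.shape[0],405:405+b.shape[1]]=b[:,:395]
o[310:550,0:320]=cv2.resize(im,(320,240)); cv2.imwrite('pics/c6.png',o)
E
```

```text
[ 0.6828179  -0.10197585  0.25194473] 14.2
[[0.0006, -0.6181, -0.7861, 0.813], [-1.0, 0.0001, -0.0008, -0.1026], [0.0006, 0.7861, -0.6181, 0.3035], [0.0, 0.0, 0.0, 1.0]] [-0.02  1.02  0.24  0.81 -0.12  1.91 -1.41]
{'post': [447.3, 278.3], 'col': [444.6, 267.0], 'bar': [164.1, 233.1], 'gtop': [141.3, 250.7]}
origin 379 217 (100, 130, 3)
origin 99 183 (100, 130, 3)
```

View pics/c6.png

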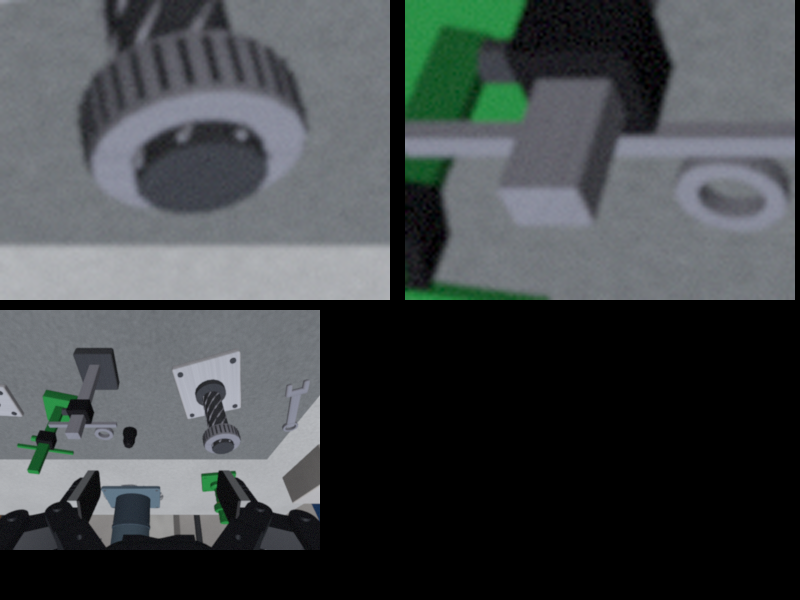

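```bash
python3 - <<'E'
from m import *
D=L('ob'); g=cv2.imread('pics/ob.png').mean(2)
def pr(n,r,c): print(n,r[0],np.round(g[r[0]:r[1],c[0]:c[1]].mean(1)).astype(int).tolist())
pr('bar R',(217,245),(176,186)); pr('bar L',(217,245),(120,130)); pr('coltop',(236,266),(145,156))
pr('collar',(238,300),(442,447)); 
def circ(x,y,z,r):
    t=np.linspace(0,2*np.pi,361); P=np.array([proj(D,(x+r*np.cos(a),y+r*np.sin(a),z)) for a in t]); return np.round([P[:,0].min(),P[:,0].max(),P[:,1].min(),P[:,1].max()],1)
x,y=.567,-.1975
print('post .141',circ(x,y,.141,.016),'meas 423.7 468 264 287.7')
for z in(.128,.130,.132,.134): print('collar',z,circ(x,y,z,.026),'meas 409.8 480.3 246.7')
for z in(.128,.130,.132,.134): print('bar',z,[round(proj(D,(.6063+s*.003,-.009,z))[1],1) for s in(1,-1)])
# column top face in bA/bB
for n,c,r in(('bA',(296,318),(20,60)),('bB',(300,325),(240,290))):
    q=cv2.imread(f'pics/{n}.png').mean(2); print(n,r[0],np.round(q[r[0]:r[1],c[0]:c[1]].mean(1)).astype(int).tolist())
E
```

```text
bar R 217 [27, 32, 34, 36, 41, 43, 44, 47, 48, 55, 75, 104, 130, 141, 143, 145, 144, 139, 129, 121, 116, 117, 116, 117, 119, 119, 120, 118]
bar L 217 [69, 70, 73, 76, 78, 85, 95, 99, 100, 100, 102, 111, 129, 141, 144, 144, 144, 139, 130, 123, 121, 121, 121, 121, 121, 121, 121, 121]
coltop 236 [101, 101, 100, 101, 99, 101, 100, 100, 105, 118, 134, 144, 144, 144, 144, 144, 144, 143, 143, 144, 143, 138, 131, 124, 122, 122, 120, 119, 118, 119]
collar 238 [91, 88, 87, 83, 82, 81, 86, 95, 105, 117, 132, 143, 147, 146, 146, 145, 146, 143, 130, 103, 74, 61, 60, 55, 51, 48, 51, 59, 67, 69, 68, 68, 70, 68, 68, 68, 67, 67, 69, 69, 69, 67, 69, 68, 70, 69, 67, 68, 69, 84, 104, 117, 120, 121, 120, 118, 118, 119, 120, 124, 139, 160]
post .141 [424.8 470.2 265.6 290. ] meas 423.7 468 264 287.7
collar 0.128 [408.4 480.3 242.  282.7] meas 409.8 480.3 246.7
collar 0.13 [408.8 481.  244.3 284.8] meas 409.8 480.3 246.7
collar 0.132 [409.2 481.7 246.5 286.9] meas 409.8 480.3 246.7
collar 0.134 [409.6 482.4 248.8 289.1] meas 409.8 480.3 246.7
bar 0.128 [np.float64(226.7), np.float64(232.5)]
bar 0.13 [np.float64(229.0), np.float64(234.8)]
bar 0.132 [np.float64(231.3), np.float64(237.1)]
bar 0.134 [np.float64(233.7), np.float64(239.4)]
bA 20 [122, 122, 121, 117, 103, 74, 57, 89, 130, 146, 149, 148, 148, 148, 148, 147, 148, 148, 148, 148, 148, 148, 147, 147, 147, 147, 147, 147, 147, 147, 147, 147, 147, 145, 134, 110, 80, 68, 71, 74]
bB 240 [81, 76, 57, 30, 14, 13, 15, 16, 16, 15, 15, 23, 30, 40, 48, 51, 51, 51, 51, 50, 49, 58, 71, 80, 82, 83, 82, 83, 84, 83, 83, 83, 82, 84, 83, 83, 82, 83, 88, 107, 134, 148, 150, 150, 150, 150, 150, 150, 150, 150]
```

apply_moves(
  deltas=[
    [1, 0, 0, 0, 0, 0, 0.1],
    [1, 0, 0, 0, 0, 0, 0.1],
    [1, 0, 0, 0, 0, 0, 0.1],
    [1, 0, 0, 0, 0, 0, 0.1],
    [1, 0, 0, 0, 0, 0, 0.1],
    [1, 0, 0, 0, 0, 0, 0.1],
    [1, 0, 0, 0, 0, 0, 0],
  ],
)

```text
time: 14.9
tool_pos: [0.6805, -0.1027, 0.2534]
eef_rot: [0.014, 2.214, -2.216]
contact_force: [0.2, -0.1, 0.7]
gripper_width: 0.0854
```

```bash
python3 - <<'E'
from m import *
A,B,D=L('bA'),L('bB'),L('ob')
def ls(rays):
    M=sum(np.eye(3)-np.outer(r,r) for o,r in rays); v=sum((np.eye(3)-np.outer(r,r))@o for o,r in rays); return np.linalg.solve(M,v)
a,b=ray(A,307,27.35),ray(B,312,279.35)
p=tri(a,b)[0]; print('column +x top edge AB',np.round(p,4))
for z in(.156,.158,.16): print(z,'ob row',round(proj(D,(p[0],p[1],z))[1],1),'meas 245.25')
# column edge x alone given z=.160 in A and B
print([np.round(onz(*q,.160),4).tolist() for q in((A,307,27.35),(B,312,279.35))],[np.round(onz(*q,.130),4).tolist() for q in((A,310,81.9),(B,313,293.2))])
E
```

```text
column +x top edge AB [ 6.282e-01 -6.000e-04  1.587e-01]
0.156 ob row 241.9 meas 245.25
0.158 ob row 244.6 meas 245.25
0.16 ob row 247.3 meas 245.25
[[0.628, -0.0004, 0.16], [0.6288, -0.0008, 0.16]] [[0.6062, -0.0012, 0.13], [0.6063, -0.001, 0.13]]
```

```bash
python3 - <<'E'
import cv2,numpy as np
for n,rs in(('cA',((34,68),(115,146))),('cB',((256,292),(318,345)))):
    q=cv2.imread(f'pics/{n}.png').mean(2)
    for r in rs: print(n,r[0],np.round(q[r[0]:r[1],312:319].mean(1)).astype(int).tolist())
E
```

```text
cA 34 [175, 174, 174, 174, 175, 173, 164, 151, 136, 137, 141, 143, 142, 143, 142, 143, 142, 141, 141, 141, 141, 140, 141, 141, 142, 140, 126, 100, 74, 67, 68, 66, 67, 66]
cA 115 [68, 65, 66, 67, 65, 64, 71, 94, 115, 128, 135, 138, 140, 141, 140, 142, 143, 143, 142, 142, 141, 141, 140, 136, 131, 135, 153, 169, 177, 180, 181]
cB 256 [68, 62, 63, 64, 66, 68, 73, 85, 104, 129, 143, 147, 147, 149, 148, 147, 148, 146, 146, 147, 148, 149, 142, 121, 82, 48, 36, 46, 57, 65, 69, 70, 70, 68, 69, 69]
cB 318 [70, 71, 70, 70, 68, 70, 70, 70, 78, 104, 132, 145, 149, 147, 146, 146, 143, 136, 126, 121, 120, 119, 119, 120, 121, 122, 123]
```

The local references agree in the oblique view: post offset about -1.4 mm, column about -1.5 mm. Both methods put the collar high, by 1.0–1.5 mm from the pair and about 1.8 mm from the oblique view. I'll lower it by about 1.4 mm, which is 0.065 rad clockwise.

apply_moves(
  deltas=[
    [1, 0.023, 0, 0.019, 0, 0, 0],
    [1, 0.023, 0, 0.019, 0, 0, 0],
    [1, 0.023, 0, 0.019, 0, 0, 0],
    [1, 0.023, 0, 0.019, 0, 0, 0],
    [1, 0.022, 0, 0.019, 0, 0, 0],
    [1, 0, 0.015, 0, 0, 0, 0],
    [1, 0, 0.02, 0, 0, 0, 0],
    [1, 0, 0, 0, 0, 0, 0],
    [1, 0, 0, 0, 0, 0, 0],
  ],
)

```text
time: 15.8
tool_pos: [0.5705, -0.1967, 0.2149]
eef_rot: [0.008, 2.214, -2.216]
contact_force: [1.0, 0.3, -0.3]
gripper_width: 0.0855
```

apply_moves(
  deltas=[
    [1, 0.0035, 0.02, 0.001, 0, 0, 0],
    [1, 0, 0.02, 0, 0, 0, 0],
    [1, 0, 0.02, 0, 0, 0, 0],
    [1, 0, 0.015, 0, 0, 0, 0],
    [1, 0, 0.011, 0, 0, 0, 0],
    [1, 0, 0, 0, 0, 0, 0],
    [1, 0, 0, 0, 0, 0, 0],
  ],
)

```text
time: 16.5
tool_pos: [0.568, -0.1985, 0.1291]
eef_rot: [0.011, 2.213, -2.217]
contact_force: [-0.1, -0.5, 0.5]
gripper_width: 0.0856
```

apply_moves(
  deltas=[
    [0, 0, 0, 0, 0, 0, 0],
    [0, 0, 0, 0, 0, 0, 0],
    [0, 0, 0, 0, 0, 0, 0],
    [0, 0, 0, 0, 0, 0, 0],
    [0, 0, 0, 0, 0, 0, 0],
    [0, 0, 0, 0, 0, 0, 0],
    [0, 0, 0, 0, 0, 0, 0],
  ],
)

```text
time: 17.2
tool_pos: [0.5684, -0.1965, 0.1297]
eef_rot: [0.011, 2.215, -2.213]
contact_force: [-1.6, 4.9, 6.8]
gripper_width: 0.0507
```

```bash
python3 - <<'E'
from h import manip
from scipy.spatial.transform import Rotation as R
s=manip.state(); m=R.from_rotvec(s['eef_rot']).as_matrix(); import numpy as np
print(s['tool_pos'],np.arctan2(m[1,2],m[0,2]),s['contact_force'],s['gripper_width'],s['time'])
E
```

```text
[ 0.56835234 -0.19653473  0.12972072] -1.5684773430089398 [-1.62798009  4.8763942   6.8100473 ] 0.05065940311138325 17.2
```

apply_moves(
  deltas=[
    [0, 0, 0.0007, 0, 0, 0.032, 0],
    [0, 0, 0.0007, 0, 0, 0.033, 0],
    [0, 0, 0, 0, 0, 0, 0],
    [0, 0, 0, 0, 0, 0, 0],
    [0, 0, 0, 0, 0, 0, 0],
  ],
)

```text
time: 17.7
tool_pos: [0.5683, -0.1966, 0.1283]
eef_rot: [-0.082, -2.197, 2.194]
contact_force: [-2.0, 4.1, 6.7]
gripper_width: 0.0506
```

```bash
python3 - <<'E'
from h import manip
from scipy.spatial.transform import Rotation as R
s=manip.state(); m=R.from_rotvec(s['eef_rot']).as_matrix(); import numpy as np
print(s['tool_pos'],np.arctan2(m[1,2],m[0,2]),s['contact_force'],s['gripper_width'],s['time'])
E
```

```text
[ 0.568337   -0.19657445  0.12829283] -1.6334178832512722 [-1.98980688  4.08842166  6.69702836] 0.0505725879006112 17.7
```

apply_moves(
  deltas=[
    [1, 0, 0, 0, 0, 0, 0],
    [1, 0, 0, 0, 0, 0, 0],
    [1, 0, 0, 0, 0, 0, 0],
    [1, 0, 0, 0, 0, 0, 0],
    [1, 0, 0, 0, 0, 0, 0],
    [1, 0, -0.01, 0, 0, 0, 0],
    [1, 0, -0.02, 0, 0, 0, 0],
    [1, 0, -0.025, 0, 0, 0, 0],
    [1, 0, -0.025, 0, 0, 0, 0],
    [1, 0, -0.025, 0, 0, 0, 0],
    [1, 0, -0.018, 0, 0, -0.063, 0],
  ],
)

```text
time: 18.8
tool_pos: [0.5666, -0.1985, 0.2527]
eef_rot: [0.014, 2.212, -2.217]
contact_force: [-0.6, -0.4, 0.5]
gripper_width: 0.0856
```

apply_moves(
  deltas=[
    [1, -0.028, 0, 0, 0, 0, 0],
    [1, -0.028, 0, 0, 0, 0, 0],
    [1, -0.028, 0, 0, 0, 0, 0],
    [1, -0.028, 0, 0, 0, 0, 0],
    [1, 0, 0, 0, 0, 0, -0.1],
    [1, 0, 0, 0, 0, 0, -0.1],
    [1, 0, 0, 0, 0, 0, -0.1],
    [1, 0, 0, 0, 0, 0, -0.1],
    [1, 0, 0, 0, 0, 0, -0.1],
    [1, 0, 0, 0, 0, 0, 0],
    [1, 0, 0, 0, 0, 0, 0],
    [1, 0, 0, 0, 0, 0, 0],
  ],
)

```text
time: 20.0
tool_pos: [0.678, -0.1988, 0.2529]
eef_rot: [0.482, -1.948, 1.952]
contact_force: [-0.1, 0.2, -0.0]
gripper_width: 0.0854
```

```bash
python3 sv.py oc; python3 -c "
from h import manip;print(manip.state()['joint_pos'])"
```

```text
[ 0.67799369 -0.19870246  0.25324281] 20.05
[ 0.07273598  0.97077227  0.27745221  0.87442253 -0.09628805  1.78696534
 -1.28329558]
```

apply_moves(
  deltas=[
    [1, 0, 0, -0.025, 0, 0, 0],
    [1, 0, 0, -0.025, 0, 0, 0],
    [1, 0, 0, -0.025, 0, 0, 0],
    [1, 0, 0, -0.025, 0, 0, 0],
    [1, 0, 0, -0.025, 0, 0, 0],
    [1, 0, 0, -0.025, 0, 0, 0],
    [1, 0, 0, -0.025, 0, 0, 0],
    [1, 0, 0, -0.021, 0, 0, 0],
    [1, 0, 0, 0, 0, 0, 0],
    [1, 0, 0, 0, 0, 0, 0],
    [1, 0, 0, 0, 0, 0, 0],
  ],
)

```text
time: 21.15
tool_pos: [0.678, -0.004, 0.2515]
eef_rot: [0.483, -1.945, 1.95]
contact_force: [0.5, -0.5, 0.4]
gripper_width: 0.0851
```

```bash
python3 sv.py og; python3 - <<'E'
from m import *
C,G=L('oc'),L('og')
for D in(C,G): print(np.round(np.array(D['cam_to_world'])[:3],4).tolist())
pc,pg=proj(C,(.567,-.1975,.131)),proj(G,(.6063,-.001,.131)); print(pc,pg)
im=[cv2.imread(f'pics/{n}.png') for n in('oc','og')]
o=[cv2.resize(i[int(p[1])-70:int(p[1])+70,int(p[0])-65:int(p[0])+65],None,fx=3,fy=3,interpolation=cv2.INTER_CUBIC) for i,p in zip(im,(pc,pg))]
cv2.imwrite('pics/c7.png',np.hstack(o))
E
```

```text
[ 0.67805043 -0.00405761  0.25130233] 21.2
[[-0.0018, -0.6971, -0.717, 0.802], [-1.0, 0.0027, -0.0002, -0.1996], [0.0021, 0.717, -0.6971, 0.319]]
[[-0.003, -0.6951, -0.7189, 0.8023], [-1.0, 0.0041, 0.0002, -0.005], [0.0028, 0.7189, -0.6951, 0.3173]]
(np.float64(314.22805861927804), np.float64(283.95328208513627)) (np.float64(311.10043308550706), np.float64(248.2681695346793))
```

View pics/c7.png

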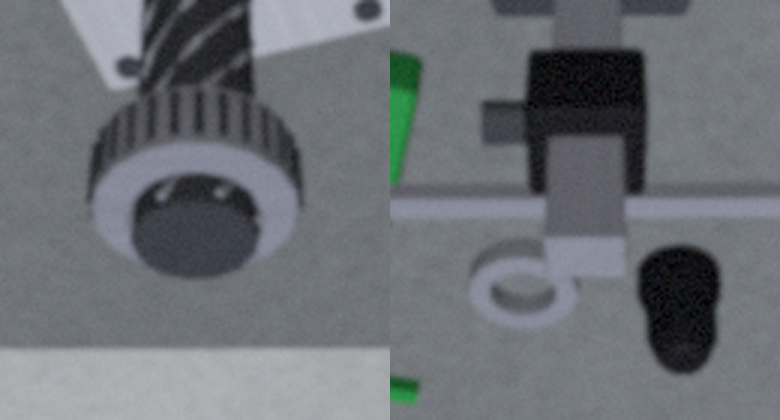

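```bash
python3 - <<'E'
from m import *
C,G=L('oc'),L('og'); c=cv2.imread('pics/oc.png').mean(2); g=cv2.imread('pics/og.png').mean(2)
def pr(n,q,r,k): print(n,r[0],np.round(q[r[0]:r[1],k[0]:k[1]].mean(1)).astype(int).tolist())
pr('collar',c,(252,312),(311,318))
print('collar row281 L',np.round(c[278:284,272:290].mean(0)).astype(int).tolist(),'R340',np.round(c[278:284,340:358].mean(0)).astype(int).tolist())
pr('barL',g,(234,256),(256,284)); pr('barR',g,(234,256),(345,375)); pr('coltop',g,(250,275),(302,318))
def circ(D,x,y,z,r):
    P=np.array([proj(D,(x+r*np.cos(a),y+r*np.sin(a),z)) for a in np.linspace(0,2*np.pi,361)]); return np.round([P[:,0].min(),P[:,0].max(),P[:,1].min(),P[:,1].max()],1)
x,y=.5668,-.1975
for r in(.015,.016): print('post .141',r,circ(C,x,y,.141,r))
for z in(.128,.13,.132,.134):
  print(z,'collar',circ(C,x,y,z,.026),circ(C,x,y,z,.0255),'bar',[round(proj(G,(.6062+s*.003,-.001,z))[1],1) for s in(1,-1)],'col',round(proj(G,(.6282,-.001,z+.028))[1],1))
E
```

```text
collar 252 [71, 74, 72, 72, 76, 85, 92, 103, 118, 133, 141, 142, 142, 141, 140, 139, 141, 136, 110, 75, 48, 40, 42, 41, 41, 42, 45, 49, 57, 64, 64, 65, 65, 65, 66, 65, 67, 65, 66, 67, 66, 67, 66, 66, 66, 67, 68, 67, 66, 66, 67, 66, 69, 84, 102, 115, 115, 116, 116, 117]
collar row281 L [116, 115, 117, 116, 114, 106, 94, 101, 121, 134, 138, 139, 140, 140, 141, 139, 140, 140] R340 [141, 140, 142, 141, 141, 141, 139, 126, 104, 89, 101, 113, 117, 117, 119, 118, 119, 118]
barL 234 [120, 121, 121, 120, 116, 107, 101, 98, 98, 107, 125, 139, 144, 145, 145, 143, 136, 127, 123, 121, 121, 120]
barR 234 [122, 122, 121, 118, 112, 104, 100, 99, 101, 113, 132, 142, 145, 145, 146, 143, 132, 123, 120, 120, 119, 120]
coltop 250 [98, 99, 99, 98, 98, 100, 112, 132, 143, 147, 147, 146, 146, 146, 146, 147, 146, 145, 146, 142, 131, 125, 125, 126, 127]
post .141 0.015 [293.5 334.9 281.9 307.1]
post .141 0.016 [292.1 336.3 281.  307.9]
0.128 collar [279.3 349.1 257.5 301.7] [280.  348.4 258.  301.3] bar [np.float64(242.0), np.float64(248.2)] col 253.4
0.13 collar [279.2 349.3 259.6 303.8] [279.9 348.6 260.1 303.4] bar [np.float64(244.2), np.float64(250.4)] col 255.9
0.132 collar [279.  349.4 261.7 305.9] [279.7 348.7 262.2 305.5] bar [np.float64(246.3), np.float64(252.5)] col 258.5
0.134 collar [278.8 349.6 263.9 308. ] [279.5 348.9 264.4 307.6] bar [np.float64(248.5), np.float64(254.7)] col 261.1
```

In the matched oblique views the collar top measures 0.1292 and the bar 0.1296. With the local references (post -1.9 mm, column -1.6 mm) they come to 0.1311 and 0.1312, level within measuring error. The gripper is open and clear of everything, so I'll hand in.

```bash
python3 -c "
from cell import manip
s=manip.state();print(s['time'],s['tool_pos'],s['contact_force'],s['gripper_width']);print(manip.finish_job())"
```

```text
21.2 [ 0.67805043 -0.00405761  0.25130233] [-0.48924952 -0.12032572  0.46107811] 0.08559873036489753
the job is handed in; nothing more can be done
None
```

I set the large collar level with the gauge's crossbar as far as I can measure, let go of it, and handed the job in at 21.2 s. I gripped it and turned it about 1.05 rad counterclockwise, rising about 23 mm with the thread. A re-measure showed it high, so I turned it back 0.065 rad (about 1.4 mm lower).

- **Final check:** in matched oblique wrist views the collar top measured 129.2 mm and the bar's top edge 129.6 mm. Corrected with the known post top and column top, they are about 131.1 and 131.2 mm. I put the uncertainty at about 0.5 mm.
- **Checks that disagreed:**
  - The first wrist pair had suggested the collar was about 0.7 mm low after the first turn. The two later, better-placed measurements said it was 1.0–1.8 mm high, so I followed those.
  - The absolute camera heights read 1.5–2.7 mm low throughout.
- **Arm range:** the first oblique view took joint 6 to a reading of 1.91, which is its limit. I backed off straight after and used a smaller tilt for the last views.
- **Other parts:** I never moved toward the small collar or the green look-alikes. The gripper closed only on the large collar. At hand-in it was open, clear of everything, with a wrist force under 1 N.

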